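# Post a spent filter housing through the sprung flap of a drop box

## Robot

A 6-joint arm with a two-finger parallel gripper is mounted at the origin on the work surface. World frame = base frame: x ahead of the robot, y to its left, z up, the work surface at z = 0. Lengths are in mm, angles in rad, forces in N, time in s.
With the tool pointing down it reaches from about 300 to 775 mm from the base axis. Payload 14.6 kg.
Tool frame: the origin (TCP) lies on the centre line of the jaws, within the pads' length; the fingertips stand 19 mm ahead of it and the grasp point (between the pads) is the TCP (bot.tip_reach is the distance from the TCP to the fingertips, in mm); y points along the fingers, x is the direction in which the jaws open and shut, and the axes are right-handed (so a half turn about y gives the same grasp; the last joint's range is limited). The gripper opens to 85 mm and grips with 20 to 120 N. Pads are 22 mm wide; open, the fingers measure 114 mm over their backs; the gripper's body (76 mm by 85 mm) begins 54 mm behind the grasp point. The pads swing forward as they close: fully open they stand 13 mm farther back than shut.
Start: joints at [1.218, 0.3, 1.521, -0, 1.321, -0.067], TCP at [155.056, 527.681, 227.681] pointing down, gripper open.
Joint ranges: [-3.03, 3.03], [-0.79, 2.21], [0.23, 2.52], [-1.04, 4.18], [0, 3.07], [-2.55, 2.55]. Speed limits (rad/s): [2.22, 2.22, 2.57, 3.14, 3.14, 3.14].

## Interface

Orientations are given as a unit quaternion [w, x, y, z].
In Python, from rig import bot gives the robot as it stands. Calls block until the motion is done:
- bot.move_to(position, orientation): joint-space move of the TCP to a pose.
- bot.servo_line(position, attitude=None, speed=150, until_force=None): straight line of the TCP; attitude=None keeps the orientation; speed is the mean speed in mm/s. With until_force (N) it stops when the force on the tool has changed by that much, and returns True; else False.
- bot.move_joints(angles): joint-space move.
- bot.move_gripper(opening, grip_force=None): finger opening in mm; grip_force is the grip in N (None keeps the last); returns when the fingers have stopped.
- bot.dwell(seconds).
- bot.ik(position, orientation): joint angles nearest the present ones, or None.
- bot.read_state(): the state.
- bot.read_camera(name): name is "scene" or "side" or "wrist"; returns a dict with "image" (400x640x3 uint8, blue, green, red), "depth" (400x640 float32, mm along the optical axis (not along the pixel's ray), 0 where there is no reading), "fovy" (degrees; the focal length in pixels is half the picture's height over the tangent of half this angle, whatever the lens; pixels are square), "cx", "cy" (the principal point, pixels), "eye" and "attitude" of the camera in the world; the wrist camera has in their place "mount" (4x4, takes a point from camera to tool coordinates, whose origin is the TCP and whose axes are the tool frame's). Camera axes: x right, y down, z forward; pixel columns grow to the right and rows downward; lengths in mm; the calibration is good to about 2 mm. A picture is of the moment at which its call begins: read the wrist's pose just before it.
A pose or a line that the arm cannot do raises bot.MotionError and nothing moves.
- bot.finish_job(): hands the job in, once; it reports no verdict.
The state is a dict: "clock": time; "joint_positions": joint angles; "qvel": joint speeds; "effort": joint torques, N m; "ee_pos": TCP position; "tool_rot": TCP orientation; "ft_force": force on the tool from outside, world axes, zero at the start; "moment": the same for the moment, N m; "grip_width": finger opening in mm.
Only numpy, scipy, OpenCV 4.12 (cv2) and the standard library are available. Lean on these libraries where they do the work, as an engineer would, in place of code of your own. Each camera call takes 0.05 s, during which the arm holds its last target.

## Task

Post the shorter of the two upright steel filter housings into the white drop box: press the spring flap in its top down with the housing, keep the flap held open until the housing is well through and let go of it there, then draw back so that the flap swings fully shut. Leave the taller housing standing where it is.

Things in the scene. Friction and masses are not known exactly. Their poses are not given: they have to be found in the camera images.
- housing_short: The housing to post: a plain bright steel cylinder, 28 mm in diameter and 75 mm tall, with a port stub 10 mm in diameter and 6 mm high on the middle of its top (81 mm in all), 90 to 170 g. It stands upright on the bench. Origin: centre of its underside; z runs up its axis.
- housing_tall: The look-alike to leave alone: the same steel cylinder with stub, 28 mm in diameter but 115 mm tall (121 with stub), upright on the bench. Origin: centre of its underside. An amber bottle 44 mm in diameter and 85 mm tall stands near the two; each of the three may be at any of three spots, at least 110 mm apart.
- drop_box: White drop box fixed to the bench, 180 mm (x) by 200 (y) by 170 high, walls 4 mm, lined inner floor 8 mm up. Origin: centre of its underside; z up; yaw within 0.35 rad of the bench's. A metal flap fills the opening in the middle of its top, 80 mm along x by 140 along y. Fingers closing along its y can go 60 mm below the top; a housing let go with fingertips 45 to 60 mm below it drops clear.
- flap (a joint): Angle of the spring flap: 0 shut, flush with the box top; grows as it swings down inside, to 1.45 rad. Hinged on the opening's +x edge (40 mm from the box's centre, 168 mm up); 76 mm to its free edge on the robot's side. Press on its middle or up to 10 mm nearer the free edge, 2 to 4 N; it leans on part and fingers. Spring 0.10 N m shut, 0.16 at 1.2 rad; shuts itself within 1 s when freed.
Not all that is in view belongs to the job. What is shaped like the housing_short but yellow is not meant.

How it is judged:
By the outcome, as a careful person would: the job done as asked, in the order asked, and still so for the second after the job is handed in, with the robot touching nothing.
It also fails if it takes over 42 s, if anything falls off the work surface, if the arm or the gripper's body presses on something with over 40 N, if the wrist force passes 120 N, or if a joint passes its speed limit or range.

## Working session

There is one attempt and no reset: what is moved stays moved. The work goes in short steps, each a Python script; the robot and the scene stay as the last script left them, time stands still between calls to the robot, and variables do not carry over. Pictures are saved under pics/ and viewed, and the job is handed in when it is done.

```bash
ls; mkdir -p pics
cat > h.py <<'E'
import numpy as np, cv2
from rig import bot
from scipy.spatial.transform import Rotation as R
def q2R(q): return R.from_quat([q[1],q[2],q[3],q[0]]).as_matrix()
def R2q(m):
    q=R.from_matrix(m).as_quat(); return [q[3],q[0],q[1],q[2]]
def att(a):
    a=np.array(a,float); return a if a.shape==(3,3) else q2R(a)
def pose(c,st=None):
    if 'eye' in c: return att(c['attitude']),np.array(c['eye'],float)
    M=np.array(c['mount']); Rt=att(st['tool_rot']); 
    return Rt@M[:3,:3], Rt@M[:3,3]+np.array(st['ee_pos'])
def foc(c): return 200/np.tan(np.radians(c['fovy'])/2)
def cloud(c,st=None):
    Rm,e=pose(c,st); f=foc(c); d=c['depth']; v,u=np.mgrid[0:400,0:640]
    P=np.stack([(u-c['cx'])/f*d,(v-c['cy'])/f*d,d],-1)
    W=P@Rm.T+e; W[d<=0]=np.nan; return W
def ray(c,u,v,z,st=None):
    Rm,e=pose(c,st); f=foc(c); r=Rm@np.array([(u-c['cx'])/f,(v-c['cy'])/f,1]); return e+r*(z-e[2])/r[2]
E
python3 - <<'E'
from h import *
for n in ['scene','side','wrist']:
    st=bot.read_state(); c=bot.read_camera(n); cv2.imwrite(f'pics/{n}0.png',c['image'])
    print(n,{k:(v if k not in('image','depth') else v.shape) for k,v in c.items()})
    np.savez(f'{n}0.npz',W=cloud(c,st),img=c['image'])
print(bot.read_state())
E
```

```text
pics
scene {'image': (400, 640, 3), 'depth': (400, 640), 'fovy': 44.09306458368421, 'cx': 323.34193501728123, 'cy': 202.9493161037512, 'eye': array([1485.12996585, -591.64337625,  867.66379586]), 'attitude': array([-0.41529408,  0.76663628,  0.42963246, -0.23497997])}
side {'image': (400, 640, 3), 'depth': (400, 640), 'fovy': 44.535941732265144, 'cx': 311.5858823076602, 'cy': 202.90783735206577, 'eye': array([439.7327493 , 960.74224394, 721.86948314]), 'attitude': array([ 0.02563332, -0.0379133 ,  0.87436695, -0.48310241])}
wrist {'image': (400, 640, 3), 'depth': (400, 640), 'fovy': 62.58435944287532, 'cx': 319.6111093391864, 'cy': 199.02958569861727, 'mount': array([[ 9.99999986e-01,  7.92927084e-05, -1.46162293e-04,
         9.43718117e-01],
       [ 1.62686169e-04, -2.84642177e-01,  9.58633822e-01,
        -1.46221156e+02],
       [ 3.44087187e-05, -9.58633832e-01, -2.84642186e-01,
         7.20935356e+01],
       [ 0.00000000e+00,  0.00000000e+00,  0.00000000e+00,
         1.00000000e+00]])}
{'clock': 0.15, 'joint_positions': array([ 1.21837643e+00,  3.00302133e-01,  1.52144232e+00, -1.57920508e-05,
        1.32070379e+00, -6.65829287e-02]), 'qvel': array([ 6.31918535e-04, -1.67061677e-03, -2.58379183e-03,  1.20414954e-03,
       -6.01836861e-05, -9.50995798e-04]), 'effort': array([-1.90659855e-03, -5.43662202e+01, -3.61893940e+01, -8.25534721e-05,
        3.02757289e-03, -1.10582442e-05]), 'ee_pos': array([155.01198688, 527.51161121, 227.27270955]), 'tool_rot': array([-0.56594833,  0.56628688,  0.42343635, -0.42393787]), 'ft_force': array([-0.67220529,  0.82566184, -0.59150674]), 'moment': array([ 0.02589737,  0.03986483, -0.04953006]), 'grip_width': 84.94013080569317}
```

View pics/scene0.png

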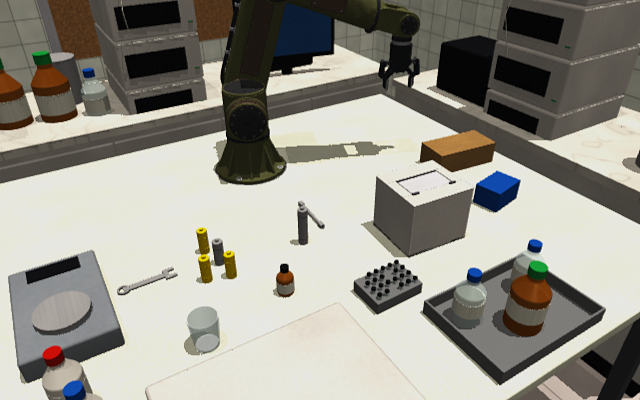

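View pics/side0.png

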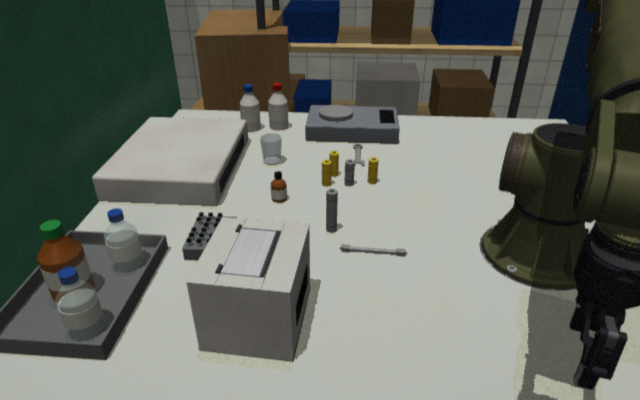

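View pics/wrist0.png

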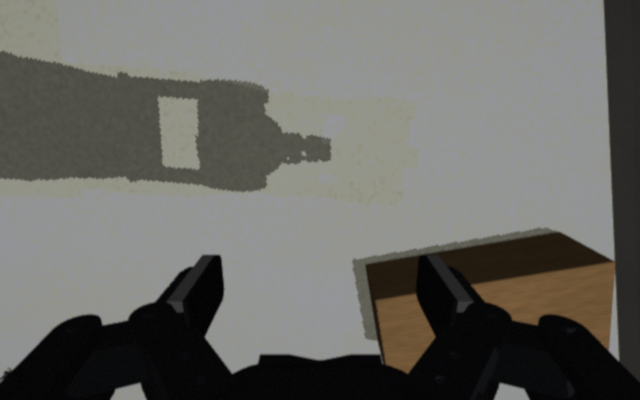

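Scene view: candidates are the grey steel cylinder at (218,252), the taller steel one at (303,225), and yellow look-alikes at (202,240), (205,268) and (230,264). Only the first is short and steel; in the side view it is at (350,172). I'll measure everything and crop the choice.

```bash
cat > m.py <<'E'
from h import *
S=np.load('scene0.npz');D=np.load('side0.npz')
a=cv2.resize(S['img'][215:295,180:330],None,fx=5,fy=5,interpolation=cv2.INTER_NEAREST)
cv2.imwrite('pics/crop0.png',a)
b=cv2.resize(D['img'][140:260,310:410],None,fx=5,fy=5,interpolation=cv2.INTER_NEAREST)
cv2.imwrite('pics/crop1.png',b)
for nm,Z in(('scene',S),('side',D)):
    W=Z['W'];img=Z['img']
    h=W[...,2]; m=((h>15)&(h<240)&(W[...,0]>200)&(W[...,0]<800)&(abs(W[...,1])<450)).astype(np.uint8)
    hsv=cv2.cvtColor(img,cv2.COLOR_BGR2HSV)
    yel=(hsv[...,0]>18)&(hsv[...,0]<35)&(hsv[...,1]>140)
    for lab,mm in(('yel',m.astype(bool)&yel),('other',m.astype(bool)&~yel)):
        n,L,st,ce=cv2.connectedComponentsWithStats(mm.astype(np.uint8))
        for i in range(1,n):
            if st[i,4]<40: continue
            P=W[L==i]; t=P[:,2].max(); T=P[P[:,2]>t-8]
            print(nm,lab,ce[i].round(),st[i,4],'top',t.round(1),'x',P[:,0].min().round(),P[:,0].max().round(),'y',P[:,1].min().round(),P[:,1].max().round(),'topmean',T.mean(0).round(1))
E
python3 m.py
```

```text
scene yel [202. 239.] 209 top 85.2 x 372.0 402.0 y -327.0 -302.0 topmean [ 388.5 -314.3   80. ]
scene yel [229. 262.] 238 top 85.8 x 462.0 535.0 y -303.0 -277.0 topmean [ 522.  -287.9   80.5]
scene yel [205. 266.] 250 top 85.7 x 489.0 517.0 y -362.0 -334.0 topmean [ 501.5 -348.7   80.7]
scene other [422. 205.] 6822 top 179.5 x 520.0 719.0 y 151.0 364.0 topmean [623.7 256.3 173.1]
scene other [303. 223.] 348 top 125.4 x 368.0 509.0 y -72.0 30.0 topmean [493.3 -57.  120.6]
scene other [218. 249.] 241 top 85.4 x 437.0 507.0 y -309.0 -281.0 topmean [ 454.6 -294.2   80.2]
scene other [382. 279.] 1193 top 57.7 x 727.0 800.0 y -50.0 90.0 topmean [770.4  24.4  53. ]
scene other [285. 279.] 436 top 89.2 x 632.0 669.0 y -218.0 -173.0 topmean [ 646.9 -196.    86.2]
scene other [205. 326.] 1120 top 89.8 x 665.0 737.0 y -450.0 -389.0 topmean [ 701.1 -417.2   85.5]
side yel [330. 166.] 322 top 82.0 x 487.0 527.0 y -353.0 -269.0 topmean [ 507.9 -310.6   77.1]
side yel [373. 168.] 161 top 82.9 x 371.0 394.0 y -322.0 -296.0 topmean [ 382.1 -307.    77.7]
side other [271. 148.] 463 top 89.1 x 666.0 733.0 y -450.0 -381.0 topmean [ 701.3 -412.6   85.2]
side other [329. 161.] 57 top 87.2 x 485.0 529.0 y -360.0 -277.0 topmean [ 508.  -320.    83.3]
side other [349. 170.] 209 top 84.9 x 437.0 465.0 y -305.0 -274.0 topmean [ 452.2 -291.6   79.2]
side other [278. 186.] 358 top 88.5 x 622.0 664.0 y -206.0 -170.0 topmean [ 643.4 -192.8   85.2]
side other [331. 207.] 434 top 123.9 x 475.0 503.0 y -67.0 -39.0 topmean [489.1 -55.3 118.4]
side other [250. 283.] 14590 top 180.3 x 522.0 800.0 y -51.0 366.0 topmean [615.2 264.1 173.1]
```

View pics/crop0.png

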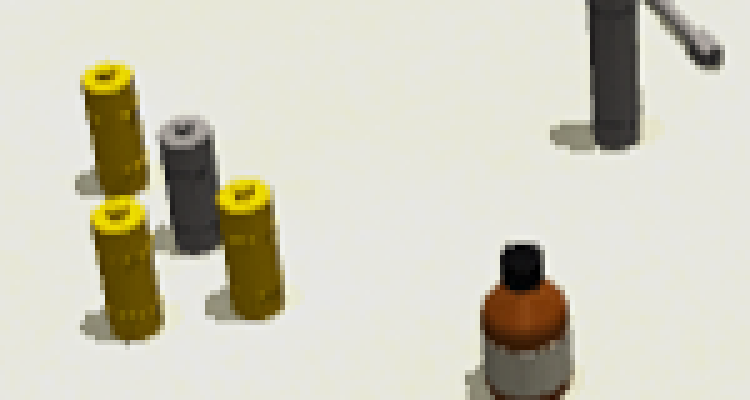

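Run:
```python
from h import *
S=np.load('scene0.npz');D=np.load('side0.npz')
cv2.imwrite('pics/boxA.png',cv2.resize(S['img'][150:260,360:490],None,fx=5,fy=5,interpolation=cv2.INTER_CUBIC))
cv2.imwrite('pics/boxB.png',cv2.resize(D['img'][205:305,190:330],None,fx=5,fy=5,interpolation=cv2.INTER_CUBIC))
for nm,Z in(('scene',S),('side',D)):
    W=Z['W']; m=(W[...,2]>160)&(W[...,2]<182)&(W[...,0]>500)&(W[...,0]<740)&(W[...,1]>130)&(W[...,1]<390)
    P=W[m]; r=cv2.minAreaRect(P[:,:2].astype(np.float32)); print(nm,r,np.median(P[:,2]))
    h=np.histogram(P[:,2],bins=11,range=(160,182)); print(h[0])
```

```text
scene ((619.0411376953125, 259.002685546875), (204.97474670410156, 186.85826110839844), 87.18354797363281) 172.23120962600956
[  56   67   50   80  142  809 1138  362   31   10    0]
side ((618.5427856445312, 258.49774169921875), (204.16366577148438, 180.91078186035156), 86.3973617553711) 170.78410417018978
[ 109  103  116  136 1299 4338  891   42   28    5    1]
```

View pics/boxA.png

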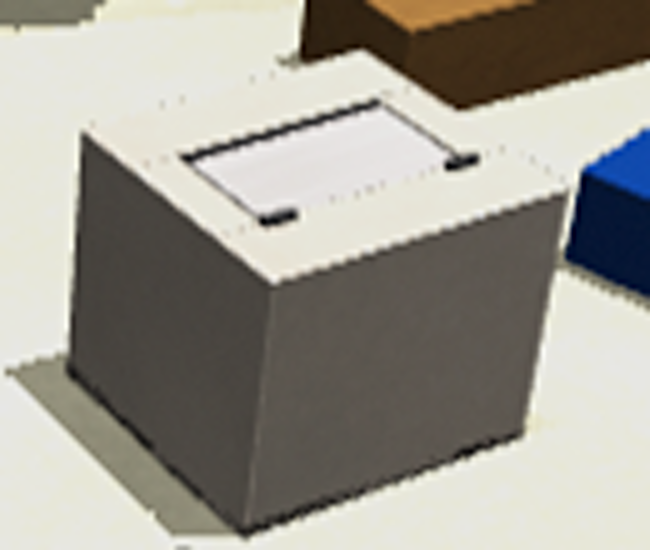

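View pics/boxB.png

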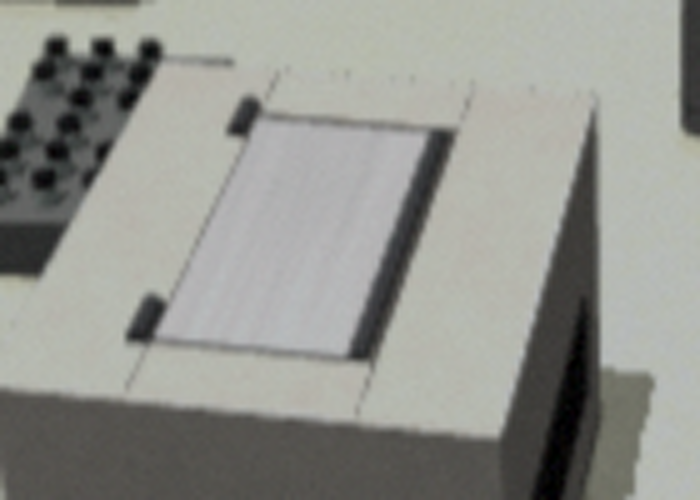

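The crop confirms the chosen one: grey steel, short, not yellow. Next I'll cast rays at the box corners and fit the pixel edges of the housing.

Run:
```python
from h import *
c=bot.read_camera('scene'); d=bot.read_camera('side')
for p in [(82,130),(362,50),(567,190),(272,285),(183,157),(380,100),(470,160),(262,220)]:
    print('A',p,ray(c,p[0]/5+360-.4,p[1]/5+150-.4,170).round(1)[:2])
for p in [(598,95),(500,438),(455,130),(370,360),(258,115),(158,340)]:
    print('B',p,ray(d,p[0]/5+190-.4,p[1]/5+205-.4,170).round(1)[:2])
# housing: crop0 top ellipse centre (186,135) at z75 
print(ray(c,186/5+180-.4,133/5+215-.4,75).round(1))
# side: mask grey
img=d['image'];cv2.imwrite('pics/crop2.png',cv2.resize(img[150:195,310:400],None,fx=8,fy=8,interpolation=cv2.INTER_NEAREST))
```

```text
A (82, 130) [523.3 166.4]
A (362, 50) [533.8 366.4]
A (567, 190) [714.6 351.6]
A (272, 285) [703.1 154.1]
A (183, 157) [577.1 196.2]
A (380, 100) [585.7 333.6]
A (470, 160) [663.3 329.5]
A (262, 220) [651.6 190.6]
B (598, 95) [521.9 163.7]
B (500, 438) [535.2 364.3]
B (455, 130) [575.3 192.1]
B (370, 360) [584.7 329.3]
B (258, 115) [654.2 188.1]
B (158, 340) [659.9 324.9]
[ 452.1 -294.2   75. ]
```

View pics/crop2.png

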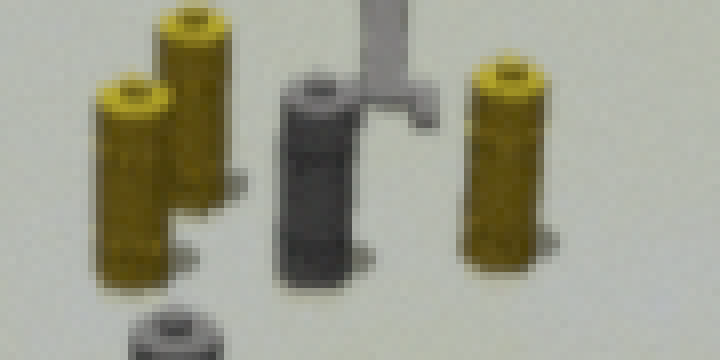

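Box: centre about (618.6, 259), top at z ≈ 170, yaw about −0.065, and the two views agree within 4 mm. Housing: about (452, −293). I'll hover there and check with the wrist camera.

```bash
cat >> h.py <<'E'
YAW=-0.065; BOX=np.array([618.6,259.0])
def down(yaw,s=1):
    x=s*np.array([-np.sin(yaw),np.cos(yaw),0]); y=np.array([0,0,-1.]); return R2q(np.stack([x,y,np.cross(x,y)],1))
E
python3 - <<'E'
from h import *
for s in(1,-1):
    for p in([452,-293,220],[452,-293,50],[612,259,260],[612,259,134]): print(s,p,bot.ik(p,down(YAW,s)))
j=bot.read_state()
s=1 if bot.ik([452,-293,220],down(YAW,1)) is not None and abs(bot.ik([452,-293,220],down(YAW,1))[5])<1.2 else -1
print(s)
bot.move_to([452,-293,220],down(YAW,s)); bot.move_gripper(55)
st=bot.read_state(); c=bot.read_camera('wrist'); cv2.imwrite('pics/w1.png',c['image']); np.savez('w1.npz',W=cloud(c,st))
print(st['clock'],st['ee_pos'],st['grip_width'],st['ft_force'])
E
```

```text
1 [452, -293, 220] [-6.43128951e-01  2.80997019e-01  1.56356548e+00 -4.44089210e-16
  1.29703016e+00 -2.14892528e+00]
1 [452, -293, 50] [-6.43128951e-01  4.91136975e-01  1.71015655e+00 -4.44089210e-16
  9.40299124e-01 -2.14892528e+00]
1 [612, 259, 260] [ 3.45244412e-01  5.46643859e-01  1.10110897e+00 -4.44089210e-16
  1.49383983e+00 -1.16055192e+00]
1 [612, 259, 134] [ 3.45244412e-01  6.35689468e-01  1.25643173e+00 -4.44089210e-16
  1.24947145e+00 -1.16055192e+00]
-1 [452, -293, 220] [-6.43128951e-01  2.80997019e-01  1.56356548e+00 -4.44089210e-16
  1.29703016e+00  9.92667376e-01]
-1 [452, -293, 50] [-6.43128951e-01  4.91136975e-01  1.71015655e+00 -4.44089210e-16
  9.40299124e-01  9.92667376e-01]
-1 [612, 259, 260] [ 3.45244412e-01  5.46643859e-01  1.10110897e+00 -4.44089210e-16
  1.49383983e+00  1.98104074e+00]
-1 [612, 259, 134] [ 3.45244412e-01  6.35689468e-01  1.25643173e+00 -4.44089210e-16
  1.24947145e+00  1.98104074e+00]
-1
3.7167 [ 452.04683519 -292.95995652  220.00744698] 54.83895704604617 [ 0.7188394   0.34656996 -0.33911943]
```

View pics/w1.png

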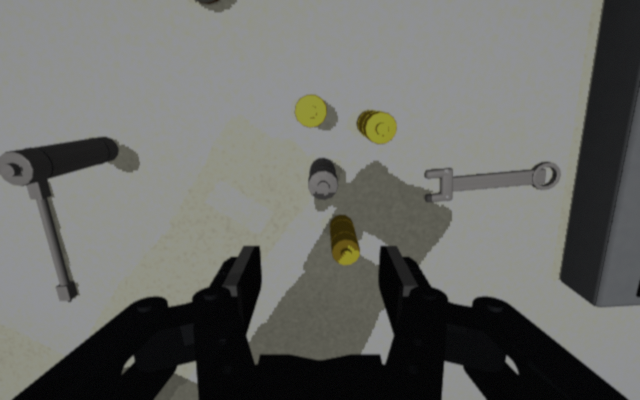

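The wrist view shows the steel stub centre at (322,187), with yellows ahead at (311,111) and (378,127) and behind at (345,255). The finger sides are free.

Run:
```python
from h import *
st=bot.read_state(); c=bot.read_camera('wrist')
p=ray(c,322.5,187,80,st); print('wrist',p)
p=np.array([(p[0]+452)/2,(p[1]*2-293)/3]); print(p)
assert np.hypot(*(p-[452,-293]))<8
q=down(YAW,-1)
bot.servo_line([*p,110],q,speed=200)
print(bot.servo_line([*p,50],speed=80,until_force=8))
bot.move_gripper(20,grip_force=50)
st=bot.read_state();print(st['clock'],st['ee_pos'],st['grip_width'],st['ft_force'])
```

```text
wrist [ 451.09342486 -294.69378775   80.        ]
[ 451.54671243 -294.12919183]
False
5.7833 [ 451.85153987 -294.39738657   50.59648387] 26.433835320304876 [0.4572268  0.75820908 6.23346175]
```

Run:
```python
from h import *
p=bot.read_state()['ee_pos']
bot.servo_line([p[0],p[1],270],speed=150)
st=bot.read_state();print(st['clock'],st['grip_width'],st['ft_force'])
ux=np.array([np.cos(YAW),np.sin(YAW)])
t=BOX-5*ux; q=down(YAW,-1)
bot.move_to([*t,270],q)
for n in('side','wrist'):
    s=bot.read_state(); c=bot.read_camera(n); cv2.imwrite(f'pics/{n}2.png',c['image'])
st=bot.read_state();print(st['clock'],st['ee_pos'],st['grip_width'],st['ft_force'])
c=bot.read_camera('side'); cv2.imwrite('pics/side2c.png',cv2.resize(c['image'][130:300,170:350],None,fx=3,fy=3))
```

```text
7.4 26.236899759941178 [-0.34622337  0.93403429 -2.05547567]
9.575 [613.91990815 258.38697918 270.13521715] 26.30627661790394 [-0.75323079 -0.10448314 -1.4748338 ]
```

View pics/side2c.png

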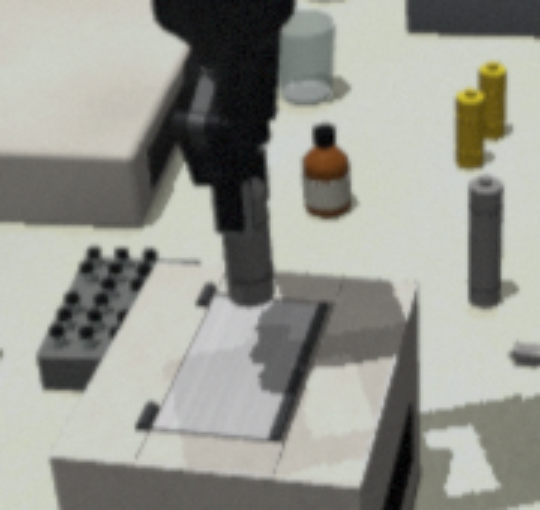

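View pics/wrist2.png

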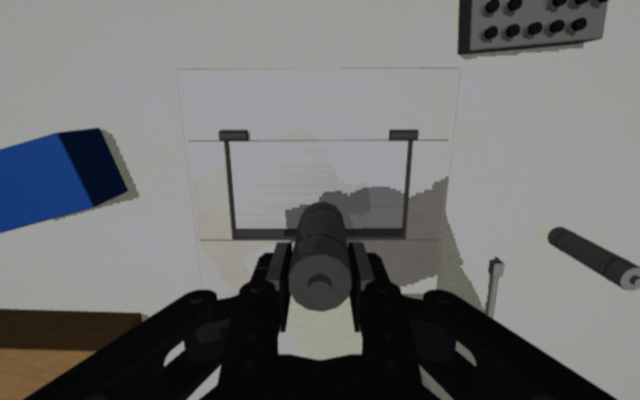

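Run:
```python
from h import *
s=bot.read_state(); c=bot.read_camera('wrist')
cs=np.array([ray(c,u,v,170,s)[:2] for u,v in[(228,140),(411,140),(234,236),(407,236)]]); print(cs.round(1),cs.mean(0))
ux=np.array([np.cos(YAW),np.sin(YAW)]); t=BOX-5*ux
bot.servo_line([*t,228],speed=120)
print(bot.servo_line([*t,136],speed=60,until_force=25))
st=bot.read_state();print(st['clock'],st['ee_pos'],st['grip_width'],st['ft_force'])
c=bot.read_camera('side'); cv2.imwrite('pics/side3.png',cv2.resize(c['image'][130:300,170:350],None,fx=3,fy=3))
c=bot.read_camera('wrist'); cv2.imwrite('pics/wrist3.png',c['image'])
```

```text
[[663.8 324.1]
 [654.8 188.7]
 [587.2 330.4]
 [578.  190.9]] [620.94099596 258.54728119]
False
11.8583 [613.56621063 259.35074612 136.15575324] 26.083028839787104 [-2.53066009 -0.24571758 -1.48328261]
```

View pics/side3.png

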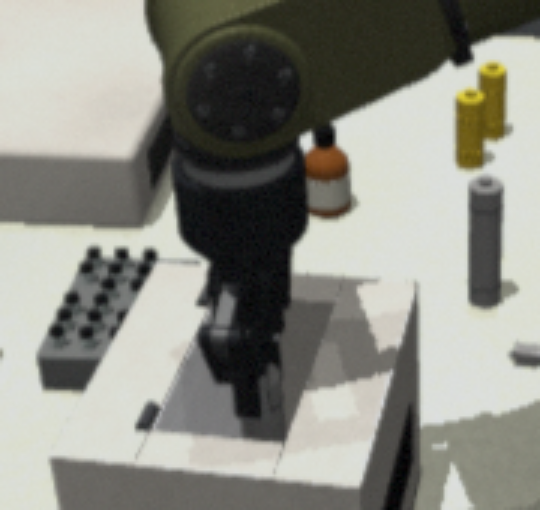

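View pics/wrist3.png

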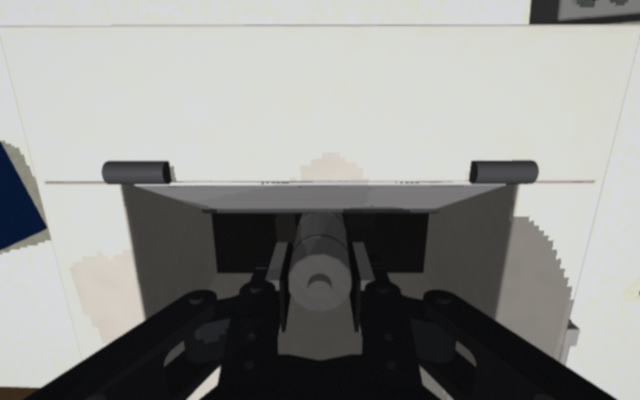

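The flap is open and leaning on the housing (the slanted plate at rows 185–210), and the housing is hanging in the opening at (320,280). Fingertips are 53 mm below the top, so I'll release.

Run:
```python
from h import *
bot.move_gripper(62); bot.dwell(0.5)
st=bot.read_state();print(st['clock'],st['ee_pos'],st['grip_width'],st['ft_force'])
c=bot.read_camera('wrist'); cv2.imwrite('pics/wrist4.png',c['image'])
```

```text
12.8917 [613.67712629 259.34115087 136.05796763] 62.00708628585699 [0.04628451 0.14386348 3.61221783]
```

View pics/wrist4.png

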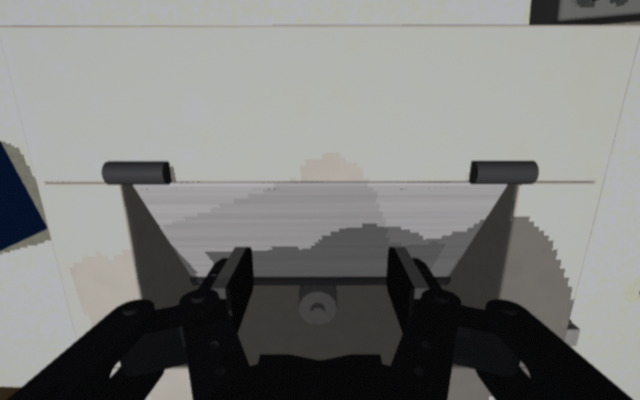

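The housing has dropped clear: its top is visible below the flap's edge at (317,305), between the open fingers. The flap leans on the fingers. Next I draw straight up.

Run:
```python
from h import *
s=bot.read_state(); c=bot.read_camera('wrist'); print('housing top', cloud(c,s)[302:312,310:325].reshape(-1,3).mean(0))
p=s['ee_pos']
bot.servo_line([p[0],p[1],300],speed=100)
bot.dwell(1.2)
st=bot.read_state();print(st['clock'],st['ee_pos'],st['ft_force'])
c=bot.read_camera('wrist'); cv2.imwrite('pics/wrist5.png',c['image'])
W=cloud(c,st); np.savez('w5.npz',W=W)
c=bot.read_camera('side'); cv2.imwrite('pics/side5.png',c['image'])
c=bot.read_camera('scene'); cv2.imwrite('pics/scene5.png',c['image'])
```

```text
housing top [551.33155417 266.03963228  85.92198812]
15.9833 [613.6668919  259.36064443 300.00849887] [ 0.28259152 -0.43917297 -0.16100513]
```

View pics/wrist5.png

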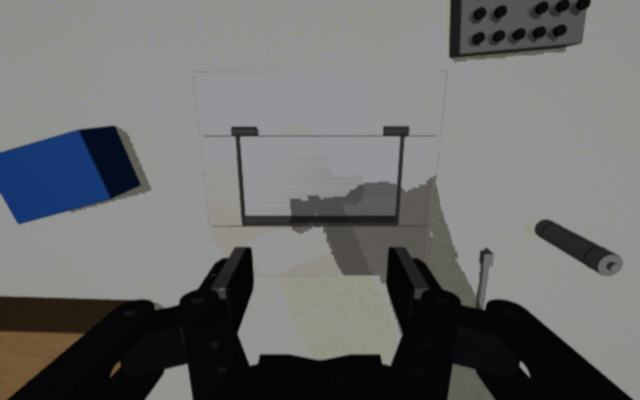

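View pics/side5.png

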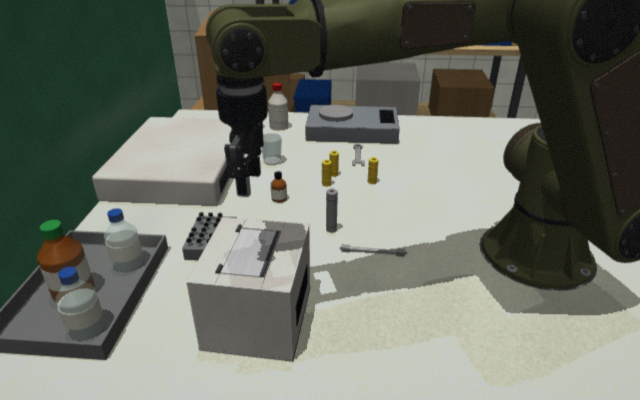

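View pics/scene5.png

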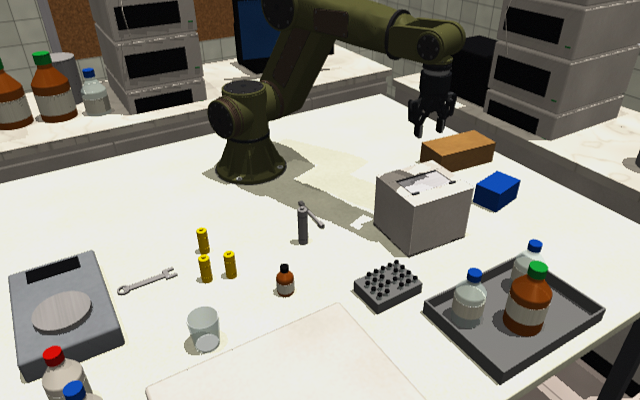

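The flap looks shut, the tall housing stands at (303,225), and nothing else has moved. I'll check the flap's depth, then hand in.

Run:
```python
from h import *
W=np.load('w5.npz')['W']
for n,(r,c) in {'near hinge':((140,150),(250,390)),'free edge':((204,213),(250,390)),'rim':((90,125),(220,420)),'rim free':((232,245),(260,380))}.items():
    print(n,np.nanmedian(W[r[0]:r[1],c[0]:c[1],2]).round(1))
bot.finish_job()
```

```text
near hinge 169.7
free edge 169.7
rim 170.1
rim free 170.2
the job is handed in; nothing more can be done
```

I posted the short steel housing into the drop box, the flap swung shut, and I handed the job in at about 16 s of the 42 s allowed.

- **Choice:** I took the short grey steel housing at about (451.5, −294), not the yellow look-alikes or the taller steel one.
- **Posting:** I gripped it at 50 N and pressed the flap down about 5 mm nearer the free edge than its middle. I let go with the fingertips 53 mm below the box top, then drew straight up to z = 300.
- **After release:** The wrist view showed the housing dropped free of the fingers, with its top at about z = 86. It looks upright on the lined floor, though about 60 mm nearer the robot than where I let go.
- **Flap:** It reads z = 169.7 at both the hinge and the free edge, against 170.1 for the rim, so it is flush.
- **Rest of the scene:** In the last pictures the tall housing, amber bottle and yellow parts stand where they were. The gripper is about 110 mm above the box and touching nothing.

No check failed. Two readings differed slightly: the views disagreed by up to 4 mm on the box corners, and the gripper read about 26 mm on the 28 mm housing. The force reading was also about 6 N just after gripping and back near zero at the end.

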